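# Pay for a wash with a token and the coin slide

## Task

Pay for a wash: lay the large round token flat in the round pocket of the coin meter's slide and let go of it, then push the slide's tab all the way in until it bottoms against its stop, hold it there a moment so that the token drops into the meter, and ease the slide back out without letting it snap. Push gently, with no more than about 25 N on the meter, and leave the square tag, the small disc and the other things on the counter where they are.

Things in the scene. Friction and masses are not known exactly. Their poses are not given: they have to be found in the camera images.
- token_centre (a point): centre (half-way up) of the token: a grey plastic disc with a steel dot on its top, 32 mm across, 10 mm thick, about 20 g, lying flat and loose on the counter. It is the largest of the round things among three small grey pieces; z is its axis
- tag: a grey square tag 34 x 34 x 10 mm lying on the counter, not to be used; origin at the middle of its underside
- small_disc: a grey disc 22 mm across, 10 mm thick, lying on the counter, not to be used; origin at the middle of its underside
- meter: the coin meter, a white steel box fixed on the counter: 220 mm deep, 130 wide, 107 high, its rear 90 mm rising to 158. Origin under the middle of its front face; x points into the box (the way the slide is pushed), z up. A bed 60 mm wide, top at height 38 mm, stands out 65 mm in front of it and carries the slide; rails beside the bed, 72 mm over all, rise to height 44 mm
- pocket (a point): centre of the slide's pocket, at the level of the bed's top (38 mm up) on which the token will lie. The pocket is a round hole 36 mm across through the steel slide plate, 60 mm wide, 5 mm thick (its top 43.5 mm up), so a seated token stands 4.5 mm proud. With the slide out it is 37 mm in front of the meter's front face; it moves with the slide
- tab_face (a point): nominal middle of the front face of the slide's upright tab, the face to push (along the meter's x): 54 mm in front of the pocket's centre, 58 mm above the counter; it moves with the slide. The tab, a steel plate 60 mm wide, 6 mm thick, 38 to 78 mm above the counter, is screwed on in slots, so that its true face is up to 12 mm nearer to or farther from the meter; it does not shift in use
- slide (a joint): travel of the sprung slide along the meter's x, m: 0 fully out, 0.060 fully in against its stop. The spring pushes back with about 3.5 N at 0 rising to about 9.5 N at the stop, where the resistance becomes stiff. Let go, the slide springs out fast
- vault (a point): middle of the vault floor inside the meter (4 mm up), 42 mm behind the front face, where the token ends up: the bed ends just inside the throat and the token drops here, seen through a clear window in the box's top. The vault is 70 mm by 120 mm
- detergent: a white bottle 220 mm tall, 80 mm across; origin at the middle of its underside; not to be moved
- dose_cup: an open clear dosing cup 55 mm tall, 64 mm across; origin at the middle of its underside; not to be moved
- salt_jar: a closed jar 90 mm tall, 70 mm across; origin at the middle of its underside; not to be moved
- brush: a wooden-handled brush lying on the counter; not to be moved
Things that resemble listed ones, but are neither listed nor needed, are in the scene too. Leave any green or orange look-alike of the part that bears token_centre alone.

How it is judged:
By the outcome, as a careful person would: the job done as asked, in the order asked, and still so for the second after the job is handed in, with the robot touching nothing.
It also fails if it takes over 72 s, if anything falls off the work surface, if the arm or the gripper's body presses on something with over 40 N, if the wrist force passes 120 N, or if a joint passes its speed limit or range.

## Robot

A 7-joint arm with a two-finger parallel gripper is mounted at the origin on the work surface. World frame = base frame: x ahead of the robot, y to its left, z up, the work surface at z = 0. Lengths are in m, angles in rad, forces in N, time in s.
With the tool pointing down it reaches from about 0.425 to 0.95 m from the base axis. Payload 4.7 kg.
Tool frame: the origin (TCP) lies midway between the tips of the shut fingers; the grasp point (between the pads) lies bot.tcp_to_grasp behind it (bot.tcp_to_grasp is the distance from the TCP to the grasp point, in m); z points along the fingers, y is the line along which they close (so a half turn about z gives the same grasp; the last joint's range is limited). The gripper opens to 87 mm and grips with 3 to 60 N. Pads are 19 mm wide; open, the fingers measure 117 mm over their backs; the gripper's body (75 mm by 190 mm) begins 51 mm behind the grasp point.
Start: joints at [-1.215, 0.469, -0.049, 1.532, 0.024, 1.141, -0.082], TCP at [0.253, 0.626, 0.223] pointing down, gripper open.
Joint ranges: [-2.59, 2.59], [-0.33, 1.99], [-1.39, 1.29], [0.1, 2.45], [-1.04, 4.18], [0.21, 1.99], [-2.66, 2.66]. Speed limits (rad/s): [2.57, 2.57, 3.14, 3.14, 3.14, 3.14, 3.14].

## Interface

Orientations are given as a 3x3 rotation matrix whose columns are the frame's x, y, z axes.
In Python, from station import bot gives the robot as it stands.
- The arm moves only by the tool servo_tool, never from a script. Its argument "rows" is a list of rows, each a list of 6 numbers: the shift along the tool's x, y, z in units of 8 cm (1.0 is 8 cm), then the turn, a rotation vector about the tool's x, y, z in units of 2 rad (1.0 is 2 rad). A call has 1 to 8 rows; each row shifts and turns the commanded pose from where the row before left it, along the tool's axes as they then stand; what a row does not reach is not made up. A row lasts 1/12 s, in which the tool goes at most 41.7 mm and 7.16 degrees, less where a joint would pass 70% of its speed; a pose out of reach is approached as far as the arm can. A call with a number of a shift or a turn outside -1 to 1 is refused whole. A call with a gripper value outside its range is refused whole. "claw" is the closure, from 0 (fully open) to 1 (shut), set as the call begins (left out, the last holds). The fingers move at their own pace and stop on an object; "newtons" is the grip in N (left out, the last holds). Time passes only in rows, so rows that do not move let the fingers close. It gives the time, the measured TCP pose, the force, the opening and the grip force at its end, in the units of the state.
- bot.get_state(): the state, without advancing time (a new reading comes with each control period).
- bot.snapshot(name): name is "side" or "top"; returns the picture (420x560x3 uint8, red, green, blue); there is no depth.
- bot.calibration(name): a dict with "K" (3x3 intrinsics, pixels), "dist_coeffs" ([k1, k2, p1, p2, k3] as OpenCV has them; the pictures are not rectified), "pose" (4x4, takes a point from camera to world coordinates). Camera axes: x right, y down, z forward; pixel columns grow to the right and rows downward; lengths in m; the calibration is good to about 2 mm. A picture is of the moment at which its call begins. calibration takes no time and is no camera call.
- bot.close_job(): hands the job in; it is judged then, once.
The state is a dict: "time_s": time; "q": joint angles; "qvel": joint speeds; "joint_efforts": joint torques, N m; "ee_pos": TCP position; "ee_rot": TCP orientation; "contact_force": force on the tool from outside, world axes, zero at the start; "wrist_torque": the same for the moment, N m; "grip_width": finger opening in m; "gripper_force": force on a finger pad.
Only numpy, scipy, OpenCV 4.12 (cv2) and the standard library are available. Lean on these libraries where they do the work, as an engineer would, in place of code of your own. Each camera call takes 0.05 s, during which the arm holds its last target. There are 200 camera calls.

## Working session

There is one attempt and no reset: what is moved stays moved. The work goes in short steps, Python scripts to look and compute and a tool call to move; the robot and the scene stay as the last step left them, time stands still between calls to the robot, and variables do not carry over. Pictures are saved under pics/ and viewed, at most 10 in all, crops included, and the job is handed in when it is done.

Besides the shell and the picture viewer there is one more tool, called after "Call:" as name(argument=value, ...) on one line, values as JSON. servo_tool: Moves the arm, as the interface text tells. Shifts and turns lie within -1 to 1; 1 stands for 8 cm of shift or 2 rad of turn. Its arguments: {"type":"object","properties":{"rows":{"type":"array"},"claw":{"type":"number"},"newtons":{"type":"number"}},"required":["rows"]}

```bash
mkdir -p pics; ls; python3 - <<'E'
from station import bot
import cv2,numpy as np
np.set_printoptions(precision=4,suppress=True)
for n in("top","side"):
    im=bot.snapshot(n); cv2.imwrite(f"pics/{n}0.png",im[:,:,::-1])
    c=bot.calibration(n); print(n,c["K"],c["dist_coeffs"],c["pose"])
s=bot.get_state(); print(s, bot.tcp_to_grasp)
E
```

```text
pics
top [[391.2853   0.     286.983 ]
 [  0.     391.2853 211.5952]
 [  0.       0.       1.    ]] [0.029 0.    0.    0.    0.   ] [[-0.0214 -0.9879  0.1534  0.4287]
 [-0.9998  0.0212 -0.0025 -0.0546]
 [-0.0007 -0.1535 -0.9882  0.9887]
 [ 0.      0.      0.      1.    ]]
side [[443.7273   0.     273.5781]
 [  0.     443.7273 212.2358]
 [  0.       0.       1.    ]] [-0.1034  0.      0.      0.      0.    ] [[ 0.7102 -0.5264  0.4675 -0.008 ]
 [-0.704  -0.537   0.4647 -0.6037]
 [ 0.0064 -0.6591 -0.752   0.9623]
 [ 0.      0.      0.      1.    ]]
{'time_s': 0.1, 'q': array([-1.2149,  0.4694, -0.0486,  1.5336,  0.0241,  1.141 , -0.0823]), 'qvel': array([-0.0006, -0.0007,  0.0008, -0.0045,  0.0001,  0.0002,  0.0009]), 'joint_efforts': array([  0.0007, -50.9171,  -0.0811, -23.683 ,  -0.0615,   0.0345,
         0.    ]), 'ee_pos': array([0.2532, 0.6251, 0.2216]), 'ee_rot': array([[-0.9269,  0.3753, -0.0006],
       [ 0.3753,  0.9269, -0.0017],
       [-0.    , -0.0018, -1.    ]]), 'contact_force': array([-0.0567, -1.5815, -0.0158]), 'wrist_torque': array([-0.0736,  0.0068,  0.0472]), 'gripper_force': 0.0, 'grip_width': 0.08694137137724371} 0.0187
```

View pics/top0.png

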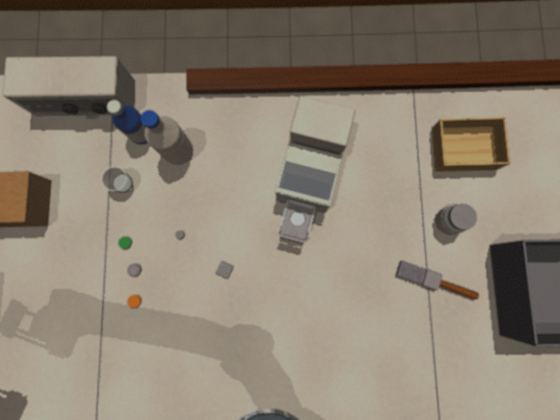

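View pics/side0.png

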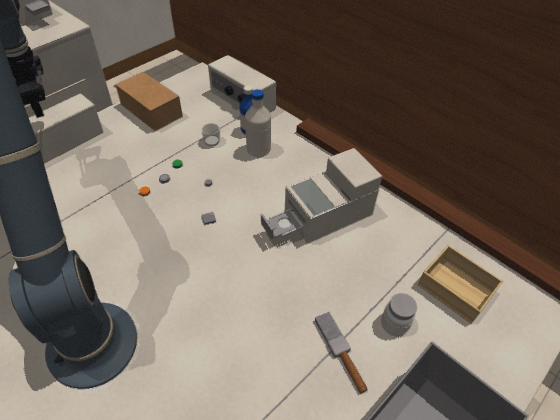

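Grey pieces in the top picture are a disc at (134,270), a smaller disc at (180,235) and a square at (224,269). Green (125,243) and orange (134,301) are look-alikes. The disc at (134,270) is the largest round grey one, so it fits the token. I'll confirm this in an enlarged crop.

```bash
cat > h.py <<'E'
from station import bot
import cv2,numpy as np
np.set_printoptions(precision=4,suppress=True)
def w(n,px,z):
    c=bot.calibration(n);K,d,P=[np.array(c[k],float) for k in("K","dist_coeffs","pose")]
    u=cv2.undistortPoints(np.array(px,float).reshape(-1,1,2),K,d).reshape(-1,2)
    r=np.c_[u,np.ones(len(u))]@P[:3,:3].T
    return P[:3,3]+r*((z-P[2,3])/r[:,2])[:,None]
def proj(n,X):
    c=bot.calibration(n);K,d,P=[np.array(c[k],float) for k in("K","dist_coeffs","pose")]
    T=np.linalg.inv(P); return cv2.projectPoints(np.array(X,float).reshape(-1,3),cv2.Rodrigues(T[:3,:3])[0],T[:3,3],K,d)[0].reshape(-1,2)
def crop(im,x,y,wd,h,s):
    return cv2.resize(im[y:y+h,x:x+wd],None,fx=s,fy=s,interpolation=cv2.INTER_CUBIC)
E
python3 - <<'E'
from h import *
t=cv2.imread("pics/top0.png");s=cv2.imread("pics/side0.png")
a=np.hstack([crop(t,110,225,80,60,5),crop(t,265,195,80,60,5)])
b=np.hstack([crop(s,130,150,80,60,5),crop(s,250,190,80,60,5)])
cv2.imwrite("pics/c1.png",np.vstack([a,b]))
cv2.imwrite("pics/c2.png",np.hstack([crop(t,265,90,100,150,4),crop(s,250,140,100,150,4)]))
E
```

```text
(no output)
```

View pics/c1.png

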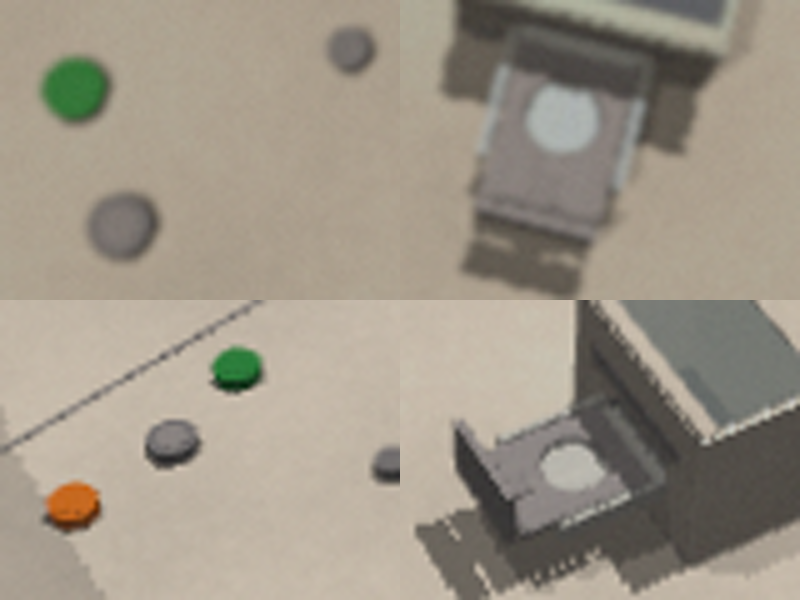

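View pics/c2.png

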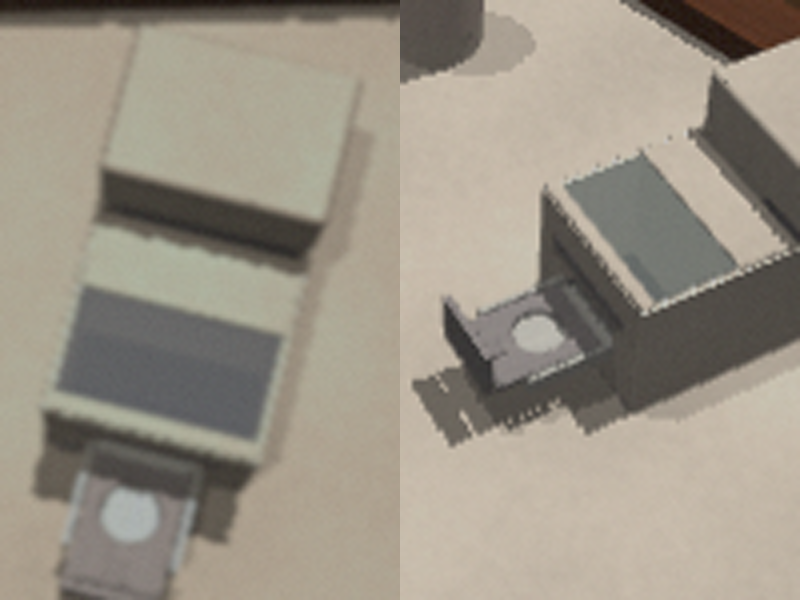

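The crop confirms the token: the grey disc at (134,270), which is as wide as the green one, while the other disc is about 9.5 px across. The pocket is the white circle at (297,218) in top and (284,223) in side. Next I fit the meter pose.

```bash
cat > fit.py <<'E'
from h import *
from scipy.optimize import least_squares
T=lambda u,v:(265+(u+.5)/4-.5,90+(v+.5)/4-.5)
S=lambda u,v:(250+(u-400+.5)/4-.5,140+(v+.5)/4-.5)
M=[("top",T(44,410),(0,.065,.107)),("top",T(256,467),(0,-.065,.107)),
("top",T(103,168),(.13,.065,.158)),("top",T(324,221),(.13,-.065,.158)),("top",T(138,28),(.22,.065,.158)),("top",T(360,82),(.22,-.065,.158)),
("side",S(546,186),(0,.065,.107)),("side",S(646,312),(0,-.065,.107)),("side",S(714,72),(.13,.065,.158)),("side",S(632,410),(0,-.065,0)),
("top",(297.2,218.3),(-.037,0,.040)),("side",(283.8,222.8),(-.037,0,.040))]
def m2w(p,X): 
    c,s=np.cos(p[2]),np.sin(p[2]); X=np.asarray(X); return np.array([p[0]+c*X[0]-s*X[1],p[1]+s*X[0]+c*X[1],X[2]])
f=lambda p:np.concatenate([proj(n,m2w(p,X))[0]-px for n,px,X in M])
r=least_squares(f,[.55,-.08,-.2],loss="soft_l1")
print(r.x); print(r.fun.reshape(-1,2))
p=r.x
print("pocket",m2w(p,(-.037,0,.038)),"tabnom",m2w(p,(-.091,0,.058)))
print("pocket top/side",w("top",[(297.2,218.3)],.04),w("side",[(283.8,222.8)],.04))
print("token",w("top",[(134,269.8)],.009),w("side",[(164,177)],.010))
print("small",w("top",[(180,235)],.01),"tag",w("top",[(224,269)],.01),"green",w("top",[(125,243)],.01),"orange",w("top",[(134,301)],.01))
print("bottle etc", w("top",[(170,150),(120,183)],.05))
# tab top edge: midpoint in top crop, in side crop -> meter x
c1=lambda u,v:(265+(u-400+.5)/5-.5,195+(v+.5)/5-.5); c1s=lambda u,v:(250+(u-400+.5)/5-.5,190+(v-300+.5)/5-.5)
R=np.array([[np.cos(p[2]),-np.sin(p[2])],[np.sin(p[2]),np.cos(p[2])]])
for n,q in(("top",[c1(472,208),c1(588,240),c1(476,200),c1(594,228)]),("side",[c1s(456,421),c1s(515,499)])):
    X=w(n,q,.078); print(n,(X[:,:2]-p[:2])@R)
E
python3 fit.py
```

```text
[ 0.5942 -0.0919 -0.2796]
[[-0.9828 -0.2701]
 [ 0.9664 -0.283 ]
 [-1.2242 -0.0793]
 [ 0.6125  1.0594]
 [ 0.2257 -2.2472]
 [ 1.0865 -1.7885]
 [-1.2276 -0.1564]
 [-0.8514  0.4931]
 [-1.2665 -0.9666]
 [-0.0657  1.5283]
 [ 0.0347  0.1059]
 [ 0.4891  0.2715]]
pocket [ 0.5586 -0.0817  0.038 ] tabnom [ 0.5067 -0.0668  0.058 ]
pocket top/side [[ 0.5589 -0.0816  0.04  ]] [[ 0.5584 -0.0801  0.04  ]]
token [[0.4438 0.323  0.009 ]] [[0.4444 0.324  0.01  ]]
small [[0.5272 0.2119 0.01  ]] tag [[0.4405 0.1016 0.01  ]] green [[0.5103 0.3476 0.01  ]] orange [[0.3687 0.3195 0.01  ]]
bottle etc [[0.7353 0.2299 0.05  ]
 [0.6539 0.3494 0.05  ]]
top [[-0.0937  0.0302]
 [-0.0943 -0.0258]
 [-0.0896  0.0294]
 [-0.0882 -0.0271]]
side [[-0.0923  0.0301]
 [-0.0903 -0.0312]]
```

Pocket ≈ (0.5587, -0.081), meter yaw -0.28, token ≈ (0.444, 0.3235). I'll align the tool x with the meter's -x, then go to the token.

Call:
servo_tool(rows=[[0,0,0,0,0,-0.052],[-0.4,-0.35,0,0,0,0],[-0.4,-0.35,0,0,0,0],[-0.4,-0.35,0,0,0,0],[-0.4,-0.35,0,0,0,0],[-0.4,-0.35,0,0,0,0],[-0.4,-0.35,0,0,0,0],[0,0,0,0,0,0]], claw=0.3, newtons=8)

```text
time_s: 0.77
ee_pos: [0.395, 0.4059, 0.2223]
ee_rot: [[-0.957, 0.29, 0.003], [0.29, 0.957, -0.006], [-0.004, -0.005, -1.0]]
contact_force: [0.5, -1.1, -0.2]
grip_width: 0.0613
gripper_force: 0.0
```

```bash
cat > plan.py <<'E'
import sys
from h import *
def go(P,yaw=np.pi-.2796):
    s=bot.get_state();R=s["ee_rot"];d=np.array(P)-s["ee_pos"]
    Rt=np.array([[np.cos(yaw),np.sin(yaw),0],[np.sin(yaw),-np.cos(yaw),0],[0,0,-1]])
    print("t",s["time_s"],"pos",s["ee_pos"],"F",s["contact_force"],"w",s["grip_width"],"g",s["gripper_force"])
    print("units",R.T@d/.08,"turn units",cv2.Rodrigues(R.T@Rt)[0].ravel()/2)
if __name__=="__main__": go([float(a) for a in sys.argv[1:4]])
E
python3 plan.py .444 .3235 .05
```

```text
t 0.7667 pos [0.395  0.4059 0.2223] F [ 0.4561 -1.0938 -0.2043] w 0.061300011589144866 g 0.0
units [-0.8761 -0.7982  2.1617] turn units [-0.0024  0.0022 -0.0075]
```

Call:
servo_tool(rows=[[-0.3,-0.27,0.35,0,0,-0.007],[-0.3,-0.27,0.35,0,0,0],[-0.27,-0.25,0.35,0,0,0],[0,0,0.35,0,0,0],[0,0,0.35,0,0,0],[0,0,0.2,0,0,0],[0,0,0,0,0,0],[0,0,0,0,0,0]])

```text
time_s: 1.43
ee_pos: [0.4372, 0.337, 0.0673]
ee_rot: [[-0.965, 0.263, -0.002], [0.263, 0.965, -0.001], [0.001, -0.002, -1.0]]
contact_force: [0.1, -0.1, 0.5]
grip_width: 0.0608
gripper_force: 0.0
```

```bash
python3 plan.py .444 .3235 .006; python3 - <<'E'
from h import *
t=bot.snapshot("top")[:,:,::-1];s=bot.snapshot("side")[:,:,::-1]
cv2.imwrite("pics/g1.png",np.hstack([crop(t,95,225,80,100,5),crop(s,120,120,80,100,5)]))
print(proj("side",bot.get_state()["ee_pos"]),proj("top",bot.get_state()["ee_pos"]))
E
```

```text
t 1.4333 pos [0.4372 0.337  0.0673] F [ 0.1058 -0.0557  0.4548] w 0.06081842885822878 g 0.0
units [-0.1273 -0.1391  0.7658] turn units [-0.0009 -0.0006  0.0065]
[[156.1868 161.5248]] [[117.2207 272.1795]]
```

View pics/g1.png

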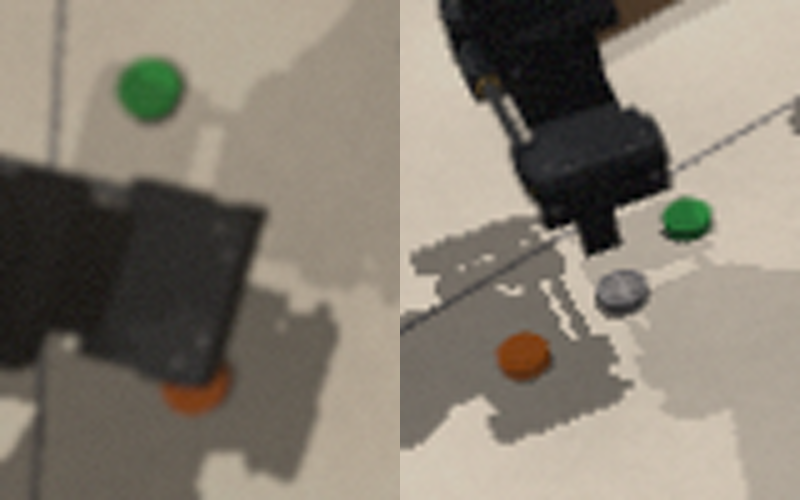

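The gripper is just short of the token, with fingers clear of the green and orange discs. Next I align and go down.

Call:
servo_tool(rows=[[-0.13,-0.14,0.1,0,0,0.006],[0,0,0.2,0,0,0],[0,0,0.2,0,0,0],[0,0,0.1,0,0,0],[0,0,0,0,0,0],[0,0,0,0,0,0],[0,0,0,0,0,0]])

```text
time_s: 2.12
ee_pos: [0.4455, 0.3239, 0.0208]
ee_rot: [[-0.961, 0.275, 0.001], [0.275, 0.961, 0.001], [-0.001, 0.001, -1.0]]
contact_force: [0.5, -0.5, -0.3]
grip_width: 0.0607
gripper_force: 0.0
```

```bash
python3 plan.py .444 .3235 .006
```

```text
t 2.1167 pos [0.4455 0.3239 0.0208] F [ 0.5162 -0.4798 -0.2824] w 0.060720263410667545 g 0.0
units [ 0.0172 -0.0108  0.1852] turn units [0.0007 0.0005 0.0003]
```

Call:
servo_tool(rows=[[0.017,-0.01,0.085,0,0,0],[0,0,0.1,0,0,0],[0,0,0,0,0,0],[0,0,0,0,0,0],[0,0,0,0,0,0]])

```text
time_s: 2.53
ee_pos: [0.4432, 0.3233, 0.005]
ee_rot: [[-0.961, 0.275, -0.0], [0.275, 0.961, -0.0], [0.0, -0.0, -1.0]]
contact_force: [0.2, -0.6, 0.8]
grip_width: 0.061
gripper_force: 0.0
```

Call:
servo_tool(rows=[[0,0,0,0,0,0],[0,0,0,0,0,0],[0,0,0,0,0,0],[0,0,0,0,0,0],[0,0,0,0,0,0],[0,0,0,0,0,0],[0,0,0,0,0,0],[0,0,0,0,0,0]], claw=0.85, newtons=8)

```text
time_s: 3.2
ee_pos: [0.4434, 0.3234, 0.0053]
ee_rot: [[-0.961, 0.275, 0.0], [0.275, 0.961, 0.0], [-0.0, 0.0, -1.0]]
contact_force: [-1.2, 0.2, 0.8]
grip_width: 0.031
gripper_force: 8.0
```

```bash
python3 plan.py .5587 -.081 .12
```

```text
t 3.2 pos [0.4434 0.3234 0.0053] F [-1.1707  0.1626  0.8174] w 0.030975383010362102 g 8.000030368566513
units [-2.7772 -4.4621 -1.4355] turn units [0.0002 0.0001 0.0004]
```

Gripped. Now lift and carry.

Call:
servo_tool(rows=[[0,0,-0.3,0,0,0],[0,0,-0.4,0,0,0],[0,0,-0.4,0,0,0],[0,0,-0.3,0,0,0],[-0.15,-0.25,0,0,0,0],[-0.25,-0.4,0,0,0,0],[-0.25,-0.4,0,0,0,0],[-0.25,-0.4,0,0,0,0]])

```text
time_s: 3.87
ee_pos: [0.4806, 0.1907, 0.1174]
ee_rot: [[-0.962, 0.274, 0.0], [0.274, 0.962, 0.0], [-0.0, 0.0, -1.0]]
contact_force: [0.6, 0.5, -0.7]
grip_width: 0.0309
gripper_force: 8.0
```

Call:
servo_tool(rows=[[-0.25,-0.4,0,0,0,0],[-0.25,-0.4,0,0,0,0],[-0.25,-0.4,0,0,0,0],[-0.25,-0.4,0,0,0,0],[-0.25,-0.4,0,0,0,0],[-0.15,-0.25,0,0,0,0],[0,0,0,0,0,0],[0,0,0,0,0,0]])

```text
time_s: 4.53
ee_pos: [0.5386, -0.0136, 0.117]
ee_rot: [[-0.96, 0.279, -0.0], [0.279, 0.96, -0.0], [0.0, -0.0, -1.0]]
contact_force: [-0.4, 0.1, -0.4]
grip_width: 0.0311
gripper_force: 8.0
```

```bash
python3 plan.py .5587 -.081 .075
```

```text
t 4.5333 pos [ 0.5386 -0.0136  0.117 ] F [-0.4218  0.0615 -0.4262] w 0.031142786629479717 g 8.000125586986542
units [-0.4758 -0.7388  0.5247] turn units [-0.0001 -0.0002 -0.0015]
```

Call:
servo_tool(rows=[[-0.16,-0.25,0,0,0,0],[-0.16,-0.25,0,0,0,0],[-0.156,-0.24,0,0,0,0],[0,0,0.2,0,0,0],[0,0,0.2,0,0,0],[0,0,0.125,0,0,0],[0,0,0,0,0,0],[0,0,0,0,0,0]])

```text
time_s: 5.2
ee_pos: [0.5586, -0.0778, 0.0747]
ee_rot: [[-0.962, 0.273, -0.002], [0.273, 0.962, 0.001], [0.002, 0.0, -1.0]]
contact_force: [-0.1, -0.0, 0.0]
grip_width: 0.0312
gripper_force: 8.0
```

```bash
python3 plan.py .5587 -.081 .055; python3 - <<'E'
from h import *
t=bot.snapshot("top")[:,:,::-1];s=bot.snapshot("side")[:,:,::-1]
cv2.imwrite("pics/p1.png",np.hstack([crop(t,265,190,50,60,8),crop(s,255,170,50,60,8)]))
p=bot.get_state()["ee_pos"]; print(proj("side",[p,[.5587,-.081,.043]]))
E
```

```text
t 5.2 pos [ 0.5586 -0.0778  0.0747] F [-0.1228 -0.0179  0.0258] w 0.03122991059944325 g 7.999974936246872
units [-0.0124 -0.0379  0.2458] turn units [ 0.0002 -0.0008  0.0015]
[[284.001  213.558 ]
 [284.1467 222.1982]]
```

View pics/p1.png

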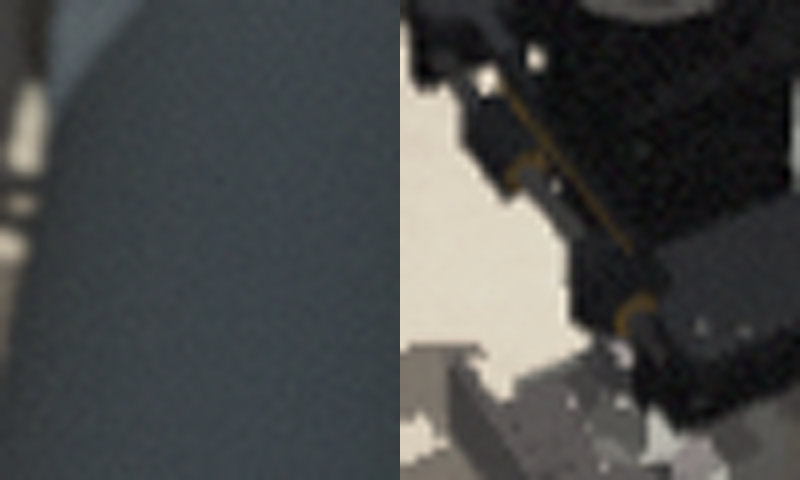

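The side view shows the gripper hovering over the pocket, but the token itself is mostly hidden. I'll go down gently and watch the force.

Call:
servo_tool(rows=[[-0.004,-0.038,0.08,0,0,0.001],[0,0,0.08,0,0,0],[0,0,0.08,0,0,0],[0,0,0,0,0,0],[0,0,0,0,0,0],[0,0,0,0,0,0]])

```text
time_s: 5.8
ee_pos: [0.5585, -0.0824, 0.0558]
ee_rot: [[-0.961, 0.277, -0.0], [0.277, 0.961, 0.0], [0.0, 0.0, -1.0]]
contact_force: [0.7, -0.5, -0.4]
grip_width: 0.0315
gripper_force: 8.0
```

```bash
python3 plan.py .558 -.081 .0445
```

```text
t 5.8 pos [ 0.5585 -0.0824  0.0558] F [ 0.7426 -0.5203 -0.3937] w 0.031493246489494586 g 7.9999785125255585
units [0.0112 0.0148 0.1413] turn units [ 0.     -0.0001 -0.0007]
```

Call:
servo_tool(rows=[[0.01,0.014,0.05,0,0,0],[0,0,0.03,0,0,0],[0,0,0,0,0,0],[0,0,0,0,0,0],[0,0,0,0,0,0],[0,0,0,0,0,0]])

```text
time_s: 6.3
ee_pos: [0.5582, -0.0811, 0.0496]
ee_rot: [[-0.961, 0.277, 0.0], [0.277, 0.961, 0.0], [-0.0, 0.0, -1.0]]
contact_force: [0.2, -0.0, -0.1]
grip_width: 0.0314
gripper_force: 8.0
```

```bash
python3 plan.py .558 -.081 .0445
```

```text
t 6.3 pos [ 0.5582 -0.0811  0.0496] F [ 0.1764 -0.0336 -0.0737] w 0.03138904397400071 g 7.999964654445648
units [0.0023 0.0005 0.064 ] turn units [ 0.0001  0.0001 -0.0006]
```

Call:
servo_tool(rows=[[0.002,0,0.03,0,0,0],[0,0,0.025,0,0,0],[0,0,0,0,0,0],[0,0,0,0,0,0],[0,0,0,0,0,0],[0,0,0,0,0,0]])

```text
time_s: 6.8
ee_pos: [0.5579, -0.081, 0.0451]
ee_rot: [[-0.961, 0.277, 0.0], [0.277, 0.961, 0.0], [-0.0, 0.0, -1.0]]
contact_force: [-0.2, -0.4, 0.4]
grip_width: 0.0313
gripper_force: 8.0
```

```bash
python3 plan.py .558 -.081 .0445
```

```text
t 6.8 pos [ 0.5579 -0.081   0.0451] F [-0.1735 -0.4305  0.4409] w 0.031330025648708994 g 7.999955713748932
units [-0.0007  0.0007  0.0079] turn units [ 0.0001  0.     -0.0006]
```

No contact force with the token 3–4 mm into the hole, so it has entered. Now open slightly, wait, and rise.

Call:
servo_tool(rows=[[0,0,0,0,0,0],[0,0,0,0,0,0],[0,0,0,0,0,0],[0,0,0,0,0,0],[0,0,0,0,0,0],[0,0,0,0,0,0]], claw=0.53)

```text
time_s: 7.3
ee_pos: [0.5579, -0.081, 0.0451]
ee_rot: [[-0.961, 0.277, 0.0], [0.277, 0.961, 0.0], [0.0, 0.0, -1.0]]
contact_force: [0.2, -0.7, -0.8]
grip_width: 0.0411
gripper_force: 0.0
```

Call:
servo_tool(rows=[[0,0,-0.1,0,0,0],[0,0,-0.3,0,0,0],[0,0,-0.4,0,0,0],[0,0,-0.4,0,0,0],[0.4,0.3,0,0,0,0],[0.4,0.3,0,0,0,0],[0.4,0.3,0,0,0,0],[0.4,0.3,0,0,0,0]])

```text
time_s: 7.97
ee_pos: [0.4605, 0.0477, 0.142]
ee_rot: [[-0.961, 0.278, 0.001], [0.278, 0.961, 0.0], [-0.001, 0.001, -1.0]]
contact_force: [0.1, 1.2, 0.6]
grip_width: 0.0414
gripper_force: 0.0
```

```bash
python3 plan.py .48 -.06 .13; python3 - <<'E'
from h import *
t=bot.snapshot("top")[:,:,::-1];s=bot.snapshot("side")[:,:,::-1]
cv2.imwrite("pics/r1.png",np.hstack([crop(t,265,195,50,60,8),crop(s,255,190,50,60,8)]))
E
```

```text
t 7.9667 pos [0.4605 0.0477 0.142 ] F [0.1333 1.1941 0.5641] w 0.04142116539505584 g 0.0
units [-0.6086 -1.2253  0.1495] turn units [ 0.0004  0.0006 -0.0011]
```

View pics/r1.png

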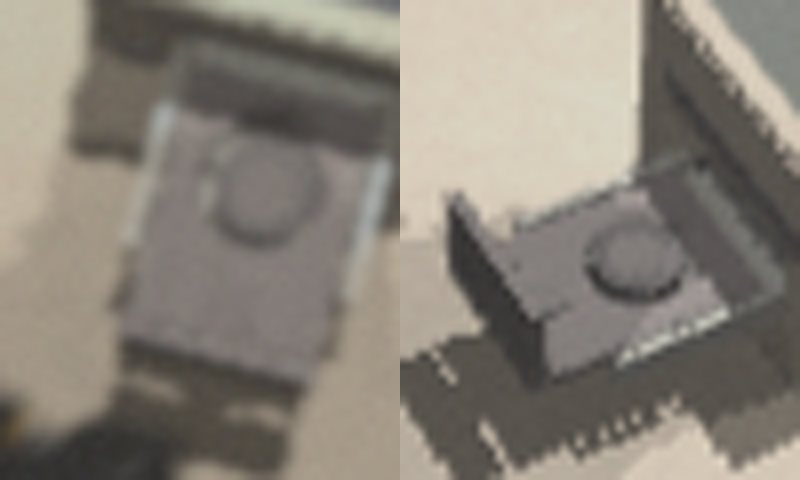

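The picture shows the grey token sitting round and level in the pocket, at top (298,218.5) and side (284,222). Next I shut the fingers and move in front of the tab.

Call:
servo_tool(rows=[[0,0,0,0,0,0],[-0.1,-0.2,0,0,0,0],[-0.15,-0.3,0,0,0,0],[-0.15,-0.3,0,0,0,0],[-0.1,-0.2,0,0,0,0],[0,0,0,0,0,0],[0,0,0,0,0,0]], claw=1.0, newtons=20)

```text
time_s: 8.65
ee_pos: [0.4785, -0.0436, 0.1414]
ee_rot: [[-0.959, 0.282, 0.001], [0.282, 0.959, -0.0], [-0.001, -0.0, -1.0]]
contact_force: [0.8, 0.6, 0.3]
grip_width: 0.0037
gripper_force: 0.0
```

```bash
python3 plan.py .474 -.0574 .051;python3 -c "
from h import *
print(proj('top',[.5587,-.081,.048]),proj('side',[.5587,-.081,.048]))"
```

```text
t 8.65 pos [ 0.4785 -0.0436  0.1414] F [0.8194 0.6111 0.3009] w 0.003729271275849386 g 0.0
units [ 0.0056 -0.1813  1.1294] turn units [-0.0001  0.0004 -0.003 ]
[[297.0201 217.9302]] [[284.1919 221.0064]]
```

Call:
servo_tool(rows=[[0,-0.18,0.2,0,0,-0.003],[0,0,0.3,0,0,0],[0,0,0.3,0,0,0],[0,0,0.2,0,0,0],[0,0,0.13,0,0,0],[0,0,0,0,0,0],[0,0,0,0,0,0],[0,0,0,0,0,0]])

```text
time_s: 9.32
ee_pos: [0.4747, -0.0549, 0.0516]
ee_rot: [[-0.963, 0.271, 0.002], [0.271, 0.963, 0.0], [-0.002, 0.001, -1.0]]
contact_force: [0.0, -0.5, 0.3]
grip_width: 0.0006
gripper_force: 0.0
```

```bash
cat > m.py <<'E'
from h import *
s=bot.get_state();R=np.array([[.9612,.276],[-.276,.9612]])
print("t",s["time_s"],"meter xyz",(s["ee_pos"][:2]-[.5942,-.0919])@R,s["ee_pos"][2],"F along",s["contact_force"][:2]@R,s["contact_force"][2],"rot",s["ee_rot"][:,0])
E
python3 m.py;python3 plan.py .474 -.0574 .051
```

```text
t 9.3167 meter xyz [-0.125   0.0026] 0.051569361179240526 F along [ 0.1583 -0.4624] 0.26682691350104015 rot [-0.9626  0.2711 -0.0017]
t 9.3167 pos [ 0.4747 -0.0549  0.0516] F [ 0.0246 -0.4881  0.2668] w 0.0006349456761032549 g 0.0
units [ 0.0005 -0.0323  0.0071] turn units [0.0003 0.0008 0.0025]
```

Call:
servo_tool(rows=[[-0.03,-0.03,0,0,0,0.002],[-0.03,0,0,0,0,0],[-0.03,0,0,0,0,0],[-0.03,0,0,0,0,0],[-0.03,0,0,0,0,0],[-0.03,0,0,0,0,0],[-0.03,0,0,0,0,0],[0,0,0,0,0,0]])

```text
time_s: 9.98
ee_pos: [0.49, -0.0622, 0.0508]
ee_rot: [[-0.961, 0.275, 0.001], [0.275, 0.961, -0.0], [-0.001, 0.0, -1.0]]
contact_force: [-0.3, -0.2, 0.5]
grip_width: 0.0007
gripper_force: 0.0
```

```bash
python3 m.py
```

```text
t 9.9833 meter xyz [-0.1084 -0.0002] 0.050774658127333616 F along [-0.2631 -0.3121] 0.5012589237296056 rot [-0.9614  0.2753 -0.0006]
```

Call:
servo_tool(rows=[[-0.03,0,0,0,0,0],[-0.03,0,0,0,0,0],[-0.03,0,0,0,0,0],[0,0,0,0,0,0],[0,0,0,0,0,0]])

```text
time_s: 10.4
ee_pos: [0.4953, -0.0638, 0.0504]
ee_rot: [[-0.961, 0.275, -0.002], [0.275, 0.961, 0.0], [0.002, -0.0, -1.0]]
contact_force: [-2.1, 0.6, 1.8]
grip_width: 0.0006
gripper_force: 1.7
```

```bash
python3 m.py
```

```text
t 10.4 meter xyz [-0.1028 -0.0003] 0.05044926693129681 F along [-2.1458 -0.0253] 1.7679107545471346 rot [-0.9614  0.2752  0.002 ]
```

Contact at meter x ≈ -0.103, so the stop is expected at ≈ -0.043. I'll push steadily.

Call:
servo_tool(rows=[[-0.03,0,0,0,0,0],[-0.03,0,0,0,0,0],[-0.03,0,0,0,0,0],[-0.03,0,0,0,0,0],[-0.03,0,0,0,0,0],[-0.03,0,0,0,0,0],[-0.03,0,0,0,0,0],[-0.03,0,0,0,0,0]])

```text
time_s: 11.07
ee_pos: [0.5137, -0.0691, 0.0504]
ee_rot: [[-0.961, 0.275, -0.003], [0.275, 0.961, 0.001], [0.003, -0.0, -1.0]]
contact_force: [-6.5, 1.7, 3.2]
grip_width: 0.0004
gripper_force: 3.1
```

Call:
servo_tool(rows=[[-0.03,0,0,0,0,0],[-0.03,0,0,0,0,0],[-0.03,0,0,0,0,0],[-0.03,0,0,0,0,0],[-0.03,0,0,0,0,0],[-0.03,0,0,0,0,0],[-0.03,0,0,0,0,0],[-0.03,0,0,0,0,0]])

```text
time_s: 11.73
ee_pos: [0.5315, -0.0742, 0.0504]
ee_rot: [[-0.961, 0.275, -0.004], [0.275, 0.961, 0.001], [0.004, -0.0, -1.0]]
contact_force: [-7.9, 2.0, 5.5]
grip_width: 0.0004
gripper_force: 4.1
```

```bash
python3 m.py
```

```text
t 11.7333 meter xyz [-0.0652 -0.0003] 0.050418852277883314 F along [-8.1336 -0.2644] 5.549936144945803 rot [-0.9614  0.2751  0.0042]
```

Call:
servo_tool(rows=[[-0.03,0,0,0,0,0],[-0.03,0,0,0,0,0],[-0.03,0,0,0,0,0],[-0.03,0,0,0,0,0],[-0.03,0,0,0,0,0],[-0.03,0,0,0,0,0],[-0.02,0,0,0,0,0],[0,0,0,0,0,0]])

```text
time_s: 12.4
ee_pos: [0.5466, -0.0786, 0.0504]
ee_rot: [[-0.961, 0.275, -0.005], [0.275, 0.961, 0.001], [0.005, -0.0, -1.0]]
contact_force: [-8.2, 2.2, 5.3]
grip_width: 0.0001
gripper_force: 4.3
```

```bash
python3 m.py
```

```text
t 12.4 meter xyz [-0.0494 -0.0004] 0.050384296937898115 F along [-8.4654 -0.0968] 5.3302774034062645 rot [-0.9614  0.2752  0.0049]
```

Call:
servo_tool(rows=[[-0.015,0,0,0,0,0],[-0.015,0,0,0,0,0],[-0.015,0,0,0,0,0],[-0.01,0,0,0,0,0],[0,0,0,0,0,0]])

```text
time_s: 12.82
ee_pos: [0.5504, -0.0797, 0.0504]
ee_rot: [[-0.961, 0.275, -0.005], [0.275, 0.961, 0.001], [0.006, -0.0, -1.0]]
contact_force: [-8.2, 2.3, 6.4]
grip_width: 0.0006
gripper_force: 4.7
```

```bash
python3 m.py
```

```text
t 12.8167 meter xyz [-0.0454 -0.0004] 0.05039388920874857 F along [-8.4978 -0.0191] 6.389937808733309 rot [-0.9614  0.2751  0.0056]
```

Call:
servo_tool(rows=[[-0.012,0,0,0,0,0],[-0.012,0,0,0,0,0],[0,0,0,0,0,0]])

```text
time_s: 13.07
ee_pos: [0.5516, -0.0801, 0.0503]
ee_rot: [[-0.961, 0.275, -0.007], [0.275, 0.961, 0.002], [0.007, -0.0, -1.0]]
contact_force: [-10.1, 2.8, 7.6]
grip_width: 0.0006
gripper_force: 5.5
```

Call:
servo_tool(rows=[[-0.012,0,0,0,0,0],[0,0,0,0,0,0]])

```text
time_s: 13.23
ee_pos: [0.5516, -0.08, 0.0503]
ee_rot: [[-0.961, 0.275, -0.009], [0.275, 0.961, 0.002], [0.009, -0.001, -1.0]]
contact_force: [-12.7, 2.8, 9.8]
grip_width: 0.0006
gripper_force: 6.5
```

```bash
python3 m.py
```

```text
t 13.2333 meter xyz [-0.0442 -0.0004] 0.050309620184888076 F along [-12.969   -0.8582] 9.779316188248417 rot [-0.9614  0.275   0.0092]
```

Position has stopped while the force rises from 8.5 to 13 N, so the slide is at its stop. I'll add a little more push, then hold.

Call:
servo_tool(rows=[[-0.01,0,0,0,0,0],[0,0,0,0,0,0],[0,0,0,0,0,0],[0,0,0,0,0,0],[0,0,0,0,0,0],[0,0,0,0,0,0],[0,0,0,0,0,0],[0,0,0,0,0,0]])

```text
time_s: 13.9
ee_pos: [0.5516, -0.0801, 0.0502]
ee_rot: [[-0.961, 0.275, -0.01], [0.275, 0.961, 0.002], [0.011, -0.001, -1.0]]
contact_force: [-13.7, 2.9, 11.3]
grip_width: 0.0004
gripper_force: 7.3
```

Call:
servo_tool(rows=[[0,0,0,0,0,0],[0,0,0,0,0,0],[0,0,0,0,0,0],[0,0,0,0,0,0],[0,0,0,0,0,0],[0,0,0,0,0,0],[0,0,0,0,0,0],[0,0,0,0,0,0]])

```text
time_s: 14.57
ee_pos: [0.5516, -0.0801, 0.0502]
ee_rot: [[-0.961, 0.275, -0.01], [0.275, 0.961, 0.002], [0.011, -0.001, -1.0]]
contact_force: [-14.4, 3.9, 10.7]
grip_width: 0.0007
gripper_force: 7.3
```

```bash
python3 m.py; python3 - <<'E'
from h import *
t=bot.snapshot("top")[:,:,::-1];s=bot.snapshot("side")[:,:,::-1]
cv2.imwrite("pics/v1.png",np.hstack([crop(t,270,140,80,100,5),crop(s,260,150,80,100,5)]))
p=[.5942+.042*.9612,-.0919-.042*.276,.009]
print(proj("top",p),proj("side",p))
E
```

```text
t 14.5667 meter xyz [-0.0442 -0.0004] 0.05023953424853571 F along [-14.8844  -0.1944] 10.737862428788132 rot [-0.9614  0.2749  0.0107]
[[304.6961 190.4289]] [[308.3727 219.8554]]
```

View pics/v1.png

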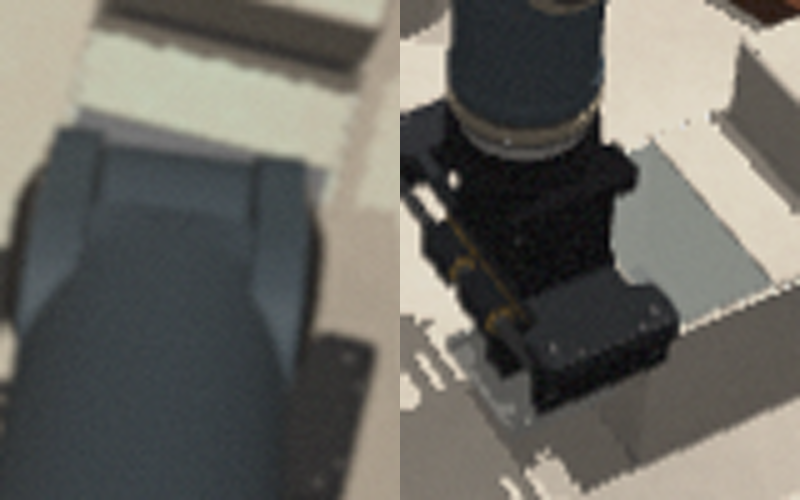

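The picture shows the tab pushed in under the gripper, with the window hidden by the arm. It bottomed and held 1.3 s at under 19 N, so now I ease it out.

Call:
servo_tool(rows=[[0.012,0,0,0,0,0],[0.02,0,0,0,0,0],[0.025,0,0,0,0,0],[0.025,0,0,0,0,0],[0.025,0,0,0,0,0],[0.025,0,0,0,0,0],[0.025,0,0,0,0,0],[0.025,0,0,0,0,0]])

```text
time_s: 15.33
ee_pos: [0.5403, -0.0768, 0.0503]
ee_rot: [[-0.961, 0.275, -0.004], [0.275, 0.961, 0.001], [0.004, -0.0, -1.0]]
contact_force: [-7.3, 2.3, 4.6]
grip_width: 0.0004
gripper_force: 3.9
```

Call:
servo_tool(rows=[[0.03,0,0,0,0,0],[0.03,0,0,0,0,0],[0.03,0,0,0,0,0],[0.03,0,0,0,0,0],[0.03,0,0,0,0,0],[0.03,0,0,0,0,0],[0.03,0,0,0,0,0],[0.03,0,0,0,0,0]])

```text
time_s: 16.0
ee_pos: [0.5226, -0.0717, 0.0503]
ee_rot: [[-0.961, 0.275, -0.003], [0.275, 0.961, 0.0], [0.003, -0.0, -1.0]]
contact_force: [-6.1, 1.6, 1.0]
grip_width: 0.0003
gripper_force: 3.0
```

Call:
servo_tool(rows=[[0.03,0,0,0,0,0],[0.03,0,0,0,0,0],[0.03,0,0,0,0,0],[0.03,0,0,0,0,0],[0.03,0,0,0,0,0],[0.03,0,0,0,0,0],[0.03,0,0,0,0,0],[0.03,0,0,0,0,0]])

```text
time_s: 16.67
ee_pos: [0.5049, -0.0666, 0.0503]
ee_rot: [[-0.961, 0.275, -0.001], [0.275, 0.961, 0.0], [0.001, -0.0, -1.0]]
contact_force: [-4.1, 0.3, -2.4]
grip_width: 0.0002
gripper_force: 2.0
```

```bash
python3 m.py
```

```text
t 16.6667 meter xyz [-0.0929 -0.0003] 0.05034106105987912 F along [-4.0227 -0.8089] -2.4475090866451104 rot [-0.9614  0.2752  0.0008]
```

Still in contact, with 10 mm left. I'll ease it out fully and then back away.

Call:
servo_tool(rows=[[0.025,0,0,0,0,0],[0.025,0,0,0,0,0],[0.02,0,0,0,0,0],[0.02,0,0,0,0,0],[0.02,0,0,0,0,0],[0.02,0,0,0,0,0],[0.03,0,0,0,0,0],[0.03,0,0,0,0,0]])

```text
time_s: 17.33
ee_pos: [0.4928, -0.0628, 0.0515]
ee_rot: [[-0.961, 0.275, 0.005], [0.275, 0.961, -0.001], [-0.005, 0.001, -1.0]]
contact_force: [0.6, -0.5, -0.3]
grip_width: 0.0004
gripper_force: 0.0
```

Call:
servo_tool(rows=[[0.1,0,0,0,0,0],[0.1,0,0,0,0,0],[0,0,-0.3,0,0,0],[0,0,-0.4,0,0,0],[0,0,-0.4,0,0,0],[0,0.3,0,0,0,0],[0,0.4,0,0,0,0],[0,0.4,0,0,0,0]])

```text
time_s: 18.0
ee_pos: [0.5002, 0.027, 0.1401]
ee_rot: [[-0.961, 0.278, 0.004], [0.278, 0.961, 0.001], [-0.003, 0.002, -1.0]]
contact_force: [0.4, -0.1, 0.0]
grip_width: 0.0005
gripper_force: 0.0
```

Call:
servo_tool(rows=[[0,0.4,0,0,0,0],[0,0.4,0,0,0,0],[0,0.4,0,0,0,0],[0,0.4,0,0,0,0],[0,0.4,0,0,0,0],[0,0.3,0,0,0,0],[0,0,0,0,0,0],[0,0,0,0,0,0]])

```text
time_s: 18.67
ee_pos: [0.5499, 0.2051, 0.1387]
ee_rot: [[-0.962, 0.272, 0.001], [0.272, 0.962, 0.0], [-0.0, 0.001, -1.0]]
contact_force: [-0.1, -0.9, -1.1]
grip_width: 0.0004
gripper_force: 0.0
```

```bash
python3 m.py; python3 - <<'E'
from h import *
t=bot.snapshot("top")[:,:,::-1];s=bot.snapshot("side")[:,:,::-1]
cv2.imwrite("pics/f1.png",np.hstack([crop(t,265,150,80,100,5),crop(s,255,150,80,100,5)]))
cv2.imwrite("pics/f2.png",t)
E
```

```text
t 18.6667 meter xyz [-0.1246  0.2733] 0.13872232677229657 F along [ 0.1499 -0.8958] -1.1497477063222261 rot [-0.9623  0.2721 -0.0004]
```

View pics/f1.png

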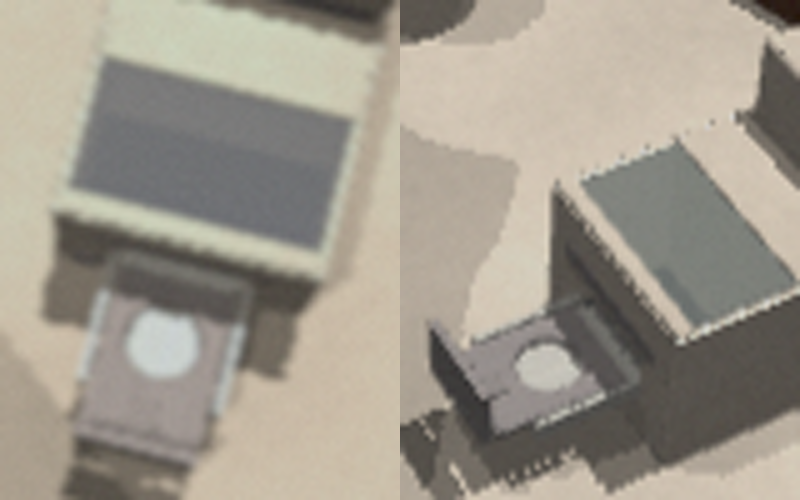

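The slide is fully out and the pocket is empty and white. I'll take one contrast-enhanced look through the window.

```bash
python3 - <<'E'
from h import *
f=cv2.imread("pics/f2.png").astype(float);o=cv2.imread("pics/top0.png").astype(float)
def e(a): return np.clip((a-40)*2.2,0,255).astype(np.uint8)
d=np.clip(128+(f-o)*6,0,255).astype(np.uint8)
cv2.imwrite("pics/f3.png",np.hstack([crop(e(f),275,155,70,55,5),crop(d,275,155,70,55,5)]))
E
```

```text
(no output)
```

View pics/f3.png

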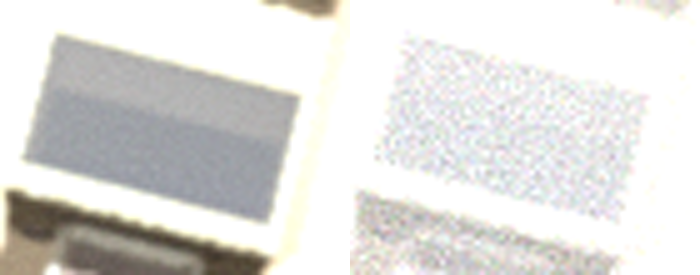

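The slide pocket is empty, but a disc can't be made out through the window. I'll average frames to check numerically.

```bash
python3 - <<'E'
from h import *
for n,(x0,x1,y0,y1) in (("top",(278,336,160,204)),("side",(284,335,172,212))):
    f=np.mean([bot.snapshot(n)[:,:,::-1].astype(float).mean(2) for _ in range(25)],0)
    o=cv2.imread(f"pics/{n}0.png").astype(float).mean(2)
    r=cv2.GaussianBlur(f,(0,0),1)/cv2.GaussianBlur(o,(0,0),1)
    print(n); print("cols",list(range(x0,x1,3)))
    for y in range(y0,y1,3): print(y," ".join("%4d"%(1000*r[y,x]-1000) for x in range(x0,x1,3)),"|"," ".join("%3d"%f[y,x] for x in range(x0,x1,3)))
p=[.5942+.042*.9612,-.0919-.042*.276,.014]
print(proj("top",p),proj("side",p))
E
```

```text
top
cols [278, 281, 284, 287, 290, 293, 296, 299, 302, 305, 308, 311, 314, 317, 320, 323, 326, 329, 332, 335]
160  175  171  174  175  174  172  171  173  177  173  175  174  171  171  172  171  174  174  176  173 | 190 190 178 184 197 197 196 199 197 197 196 196 196 197 195 195 196 196 195 195
163  174  175  175  178  176  176  176  175  176  169  174  173  173  173  174  173  175  174  174  175 | 191 187 170 119 123 138 166 188 197 198 197 196 197 198 197 195 196 195 192 193
166  174  174  178  181  181  182  181  173  184  177  176  175  172  172  171  173  174  172  176  175 | 192 188 155 122 122 122 121 121 124 142 167 187 197 197 197 196 194 195 193 194
169  172  177  179  177  186  178  182  181  181  178  182  181  181  176  179  171  170  175  174  174 | 190 187 134 123 123 123 123 122 122 122 120 120 122 143 171 189 197 197 194 193
172  173  177  177  177  180  179  180  177  180  184  186  181  188  176  182  185  177  178  179  174 | 190 190 120 119 123 123 123 122 122 123 122 121 122 121 120 119 123 145 172 186
175  173  175  176  178  185  180  178  181  182  179  180  
[... 3465 characters left out ...]
 124 124 123 183 191
202   58   76   71   64   56   59   61   61   60   60   65   60   60   59   59   63   60 | 192  80  57  80  79 178 193 127 125 126 125 125 124 124 124 123 177
205   63   63   61   54   55   65   61   61   60   63   64   63   63   62   55   61   65 | 174  80  75  67  79  96 189 165 111 126 124 124 124 124 124 124 123
208   60   65   60   59   69   61   63   61   62   64   65   59   59   65   62   61   64 | 171  80  85  71  76  80 143 190 127 111 126 125 124 125 124 127 157
211   62   55   65   64   58   62   64   61   62   60   68   66   61   59   61   64   61 | 120  89  81  86  61  79  79 115 188 114 113 125 124 152 183  80  80
[[304.7827 190.0219]] [[308.4892 218.7055]]
```

```bash
python3 - <<'E'
from h import *
f=np.mean([bot.snapshot("top").astype(float) for _ in range(40)],0)
f=cv2.GaussianBlur(f,(0,0),.7)
for c in (0,2):
    print("RB"[c//2])
    for y in range(180,200,1): print(y," ".join("%5.1f"%f[y,x,c] for x in range(284,330,2)))
m=lambda a:[.5942+a*.9612,-.0919-a*.276]
for a in(.007,.023,.042,.077): print(a,[proj("top",m(a)+[z])[0] for z in(.004,.014)])
o=cv2.imread("pics/top0.png")[:,:,::-1];print("token/tag col",o[269,134],o[269,224],f[269,134],f[269,224])
for n,(x,y) in dict(small=(180,235),tag=(224,269),green=(125,243),orange=(134,301)).items(): print(n,o[y,x],f[y,x])
E
```

```text
R
180 115.7 113.4 113.2 113.0 112.9 112.8 112.6 112.6 112.5 112.3 112.3 112.1 112.2 112.4 113.0 114.3 116.0 117.9 119.5 120.4 121.0 121.3 121.3
181 114.9 113.2 113.1 113.1 112.8 112.8 112.5 112.5 112.4 112.4 112.3 112.2 112.1 112.0 111.8 112.2 113.0 114.2 115.9 117.5 118.9 120.2 120.9
182 114.5 113.1 113.0 112.9 112.8 112.8 112.6 112.5 112.4 112.5 112.2 112.1 112.2 112.0 111.8 111.7 111.9 112.2 113.0 114.1 115.4 117.4 118.9
183 114.0 113.2 113.1 112.9 112.7 112.8 112.8 112.6 112.5 112.4 112.1 112.1 112.1 112.0 112.0 111.9 111.8 111.8 111.8 112.2 112.7 114.0 115.5
184 113.6 113.1 113.1 113.0 112.8 112.8 112.7 112.5 112.5 112.3 112.1 112.1 112.1 112.1 112.0 112.0 111.9 111.8 111.6 111.7 111.7 112.0 112.8
185 113.1 112.9 113.1 113.1 112.8 112.8 112.5 112.6 112.4 112.3 112.2 112.2 112.1 112.1 112.0 111.9 111.9 111.9 111.6 111.6 111.7 111.5 111.9
186 112.9 112.5 112.6 112.8 112.7 112.7 112.4 112.5 112.4 112.3 112.2 112.3 112.0 112.0 111.9 111.8 111.9 111.8 111.6 111.6 111.6 111.4 111.7
187 118.9 114.7 112.5 112.3 112.4 112.5 112.5 112.4 112.4 112.2 112.2 112.3 112.0 112.2 112.1 111.8 111.
[... 4426 characters left out ...]
8.2 122.2 129.5
199  68.9  70.5  74.8  77.9  75.6  73.5  75.4  83.1 101.1 111.9 138.0 143.8 161.4 171.4 175.8 179.1 179.2 177.6 169.8 159.0 148.2 138.0 140.7
0.007 [array([301.2005, 203.8179]), array([301.3396, 203.1334])]
0.023 [array([302.7635, 197.8652]), array([302.9179, 197.123 ])]
0.042 [array([304.6104, 190.832 ]), array([304.7827, 190.0219])]
0.077 [array([307.9873, 177.9749]), array([308.1922, 177.0415])]
token/tag col [127 120 115] [121 115 111] [94.7012 89.514  81.2497] [139.5414 133.3444 129.0275]
small [119 112 109] [55.0186 52.9938 51.0347]
tag [121 115 111] [139.5414 133.3444 129.0275]
green [ 55 120  59] [41.345  45.403  47.3419]
orange [176  99  35] [50.4355 41.8085 37.8182]
```

The visible vault floor, 42–77 mm behind the front face, is bare. A token that fell straight down from the pocket's end position, 23 mm behind the front face, would lie just under the window's front rim. The pocket is empty, the slide is back at its start pixel, nothing is on the bed and the robot is clear. I'm handing in.

```bash
python3 -c "
from station import bot
print(bot.close_job())"
```

```text
the job is handed in; nothing more can be done
None
```

The wash is paid as far as I can tell: the token went into the pocket, the slide was pushed to its stop with under 19 N, held 1.3 s and eased back out; the pocket came back empty, but I never saw the token in the vault because the part where it should lie is hidden under the window's front rim.

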